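# Dip the pump's oil gauge rod and show it level over the drip dish

### The job

Check the oil of the small vacuum pump: take the gauge rod from its rest by the handle, slide it into the pump's sloping guide tube until its collar stops on the tube's mouth, without forcing it, and draw it right out again. Then present it for reading: hold the rod level, notched side up, with its tip about ten centimetres above the drip dish (the open round dish, not the tin), and finish there, still holding it still in the gripper. Leave the dish and the other things where they stand.

Things in the scene. Friction and masses are not known exactly. Their poses are not given: they have to be found in the camera images.
- gauge_rod: Loose 0.12 kg rod. Origin on its axis at the collar's stop face; x to the tip, z up (notched side). Steel shaft 8 mm thick, x = 0 to 90 mm, dark notch marks near the tip; collar disc 35 mm wide, x = -6 to 0; neck 12 mm thick; grey bar handle x = -120 to -30, 16 wide (y), 18 high (z), centred on the axis. Starts lying level in the rest, axis 60 mm up, tip to the right (-y) within 20 degrees.
- rod_tip (a point): The tip of the gauge rod, on its axis 90 mm from the collar's stop face; same axes as the rod.
- rod_grip (a point): Point on the axis of the rod's handle, 70 mm behind the collar's stop face: a good place to grip from above, fingers closing across the 16 mm width (the handle is free of the rest from 100 to 35 mm behind the face). Same axes as the rod.
- rod_rest: Fixed grey plate 200 x 55 x 8 mm with two posts whose notches, open upward, carry the rod. Origin under its centre, x along the rod to its tip. Posts at x = 85 (under the shaft, notch 12 mm, 70 mm high) and x = -87 (under the handle, notch 20 mm, 66 mm high). The rod's origin lies about 28 mm to its +x.
- pump: Fixed small vacuum pump: grey oil case 110 x 110 mm, 92 mm high; to its -y a finned motor, to y = -172 mm and 107 mm high. Origin on the worktop under the case (case y = -60 to 50); z up. The guide tube leaves the case on its +y side, which faces left (world +y) within 25 degrees.
- guide_tube: Steel tube fixed to the pump. Origin: centre of its mouth, 100 mm up; z points out along its axis, up and left at 40 degrees above level: (0, 0.766, 0.643) in the pump's frame. Rim 34 mm wide outside, 26 mm funnel narrowing in 12 mm to a 12 mm bore, free inside to over 95 mm deep: the collar stops flat on the rim with the tip 90 mm in.
- drip_dish: Open shallow round dish with pale filling, 94 mm in diameter, 17 mm high, loose; origin at the centre of its underside. It and the tin may have changed places.
- round_tin: Closed round white tin, 68 mm in diameter, 25 mm high, loose bystander; origin under its centre.
- dropper: Small amber dropper bottle, 33 mm wide, 94 mm high, loose bystander; origin under its centre.
- tissue_box: Flat white and blue box 66 x 112 x 18 mm, loose bystander; origin under its centre.
Mind the look-alikes: they are no part of the job. Leave any green look-alike of the drip_dish alone.

How it is judged (in metres and radians):
On the way, in this order (a step that is already met when the one before it is completed fails the run):
1. the rod is fully in the guide tube, its collar stopped on the mouth (distance between gauge_rod and guide_tube below 0.006 m and z of gauge_rod in the frame of guide_tube below 0.003 m and angle between the x axis of gauge_rod and the z axis of guide_tube, either way round below 0.12 rad and z of rod_tip in the frame of guide_tube below -0.08 m), for 0.2 s.
2. the rod is drawn right out of the tube, held by the fingers (z of rod_tip in the frame of guide_tube above 0.005 m and contact force between the fingers and gauge_rod above 1 N), for 0.1 s.
At the end, for the whole second after the job is handed in: The gripper holds the rod still (under 20 mm/s) and it touches nothing else; the rod is level and notched side up within 0.15 rad (9 degrees); its tip is within 40 mm of the drip dish's centre seen from above and 50 to 200 mm above the worktop (horizontal distance between rod_tip and drip_dish below 0.04 m and height (world z) of rod_tip between 0.05 and 0.2 m and angle between gauge_rod's own z axis and vertical below 0.15 rad and linear speed of gauge_rod below 0.02 m/s and angular speed of gauge_rod below 0.15 rad/s and contact force between the fingers and gauge_rod above 1 N and contact force between gauge_rod and rod_rest below 0.1 N and contact force between gauge_rod and pump below 0.1 N and contact force between gauge_rod and drip_dish below 0.1 N and contact force between gauge_rod and round_tin below 0.1 N and contact force between gauge_rod and dropper below 0.1 N and contact force between gauge_rod and tissue_box below 0.1 N); the arm keeps its last pose, push and grip.
It fails at once if the rod is forced: more than 40 N against the pump (contact force between gauge_rod and pump above 40 N).
It fails at once if the dish or a bystander is moved by more than 25 mm (distance of any of drip_dish, round_tin, dropper, tissue_box from where it was at the start of the episode above 0.025 m).
It also fails if it takes over 48 s, if anything falls off the work surface, if the arm or the gripper's body presses on something with over 40 N, if the wrist force passes 120 N, or if a joint passes its speed limit or range.

### The arm

A 6-joint arm with a two-finger parallel gripper is mounted at the origin on a cart in front of the work surface, level with it; the furniture and walls round the work are solid. World frame = base frame: x ahead of the robot, y to its left, z up, the work surface at z = 0. Lengths are in m, angles in degrees, forces in N, time in s.
With the tool pointing down it reaches from about 0.35 to 0.875 m from the base axis. Payload 4.2 kg.
Tool frame: the origin (TCP) lies midway between the tips of the shut fingers; the grasp point (between the pads) lies 19 mm behind it; z points along the fingers, y is the line along which they close (so a half turn about z gives the same grasp; the last joint's range is limited). The gripper opens to 87 mm and grips with 3 to 60 N. Pads are 19 mm wide; open, the fingers measure 117 mm over their backs; the gripper's body (75 mm by 190 mm) begins 51 mm behind the grasp point.
Start: joints at [83.4, 22.042, 0.453, 0, -68.411, -14.817], TCP at [0.228, 0.582, 0.223] pointing down, gripper open.
Joint ranges: [-179.83, 179.83], [-69.29, 118.12], [-61.27, 80.66], [-181.25, 117.63], [-171.15, -9.14], [-177.46, 177.46]. Speed limits (degrees/s): [159.86, 159.86, 180, 180, 180, 180].

### API

Orientations are given as a 3x3 rotation matrix whose columns are the frame's x, y, z axes.
In Python, from station import * gives the robot as it stands. The module is installed in compiled form; this text tells all that it offers.
- The arm moves only by the tool servo_tool, never from a script. Its argument "deltas" is a list of rows, each an object of numbers: "tx", "ty", "tz": the shift along the tool's x, y, z in mm; "ax", "ay", "az": the turn, a rotation vector about the tool's x, y, z in rad; "claw": the finger opening in mm, from 0 to 87. In form: [{"tx": .., "ty": .., "tz": .., "ax": .., "ay": .., "az": .., "claw": ..}, ...]. A call has 1 to 12 rows; each row is the pose to reach, as a shift and turn from the pose commanded when the call began, along the tool's axes at that moment; what a row does not reach only later rows make up. A row lasts 1/12 s, in which the tool goes at most 41.7 mm and 7.16 degrees, less where a joint would pass 70% of its speed; a pose out of reach is approached as far as the arm can. A call with a gripper value outside its range is refused whole. The fingers move at their own pace and stop on an object; the grip force is fixed at half the most. Time passes only in rows, so rows that repeat a pose let the fingers close. It gives the time, the measured TCP pose, the force, the opening and the grip force at its end, in the units of the state.
- sense(): the state, without advancing time (a new reading comes with each control period).
- capture(name): name is "scene" or "top" or "wrist"; returns the picture (400x640x3 uint8, blue, green, red); there is no depth.
- calibration(name): a dict with "fx", "fy", "cx", "cy" (pixels), "cam_to_world" (4x4, takes a point from camera to world coordinates); the wrist camera has in their place "hand_eye" (4x4, takes a point from camera to tool coordinates, whose origin is the TCP and whose axes are the flange's). Camera axes: x right, y down, z forward; pixel columns grow to the right and rows downward; lengths in m; the calibration is good to about 2 mm. A picture is of the moment at which its call begins: read the wrist's pose just before it. calibration takes no time and is no camera call.
- finish_job(): hands the job in; it is judged then, once.
Trained networks look in the newest picture that a camera, given by its name, has taken for a name from the list of things; names that differ only in an ending like _2 or _b are one class to them, and where a whole thing is asked for, a point or a joint stands for the part that bears it (a point fixed in the world has none). Each returns a list of dicts, best first, with "confidence" (0 to 1); they miss things now and then, are a little off and sometimes report something else, mostly with a low value. They report only what shows in the picture. A call takes as long as a camera call. They do not tell look-alikes from the thing itself.
- recognise(label, camera): "xyz" ([x, y, z] in m, in the coordinates of the camera as it stood for that picture, good to about 4 mm: the middle of the surface that is visible of it).
- trace(label, camera): "mask" (400x640 bool, what is visible of it).
The state is a dict: "time_s": time; "joints": joint angles; "joint_velocities": joint speeds; "effort": joint torques, N m; "tcp_pos": TCP position; "ee_rot": TCP orientation; "wrist_force": force on the tool from outside, world axes, zero at the start; "moment": the same for the moment, N m; "gripper_width": opening from 0.0 (shut) to 1.0 (fully open); "gripper_force": force on a finger pad.
Only numpy, scipy, OpenCV 4.12 (cv2) and the standard library are available. Lean on these libraries where they do the work, as an engineer would, in place of code of your own. Each camera call takes 0.05 s, during which the arm holds its last target. There are 200 camera calls.

## Working session

There is one attempt and no reset: what is moved stays moved. The work goes in short steps, Python scripts to look and compute and a tool call to move; the robot and the scene stay as the last step left them, time stands still between calls to the robot, and variables do not carry over. Pictures are saved under pics/ and viewed, at most 10 in all, crops included, and the job is handed in when it is done.

Besides the shell and the picture viewer there is one more tool, called after ">>>" as a command line: name --argument value ..., lists and objects as JSON in quotes. servo_tool: Moves the arm, as the interface text tells. Its arguments: {"type":"object","properties":{"deltas":{"type":"array","items":{"type":"object","properties":{"tx":{"type":"number"},"ty":{"type":"number"},"tz":{"type":"number"},"ax":{"type":"number"},"ay":{"type":"number"},"az":{"type":"number"},"claw":{"type":"number"}}}}},"required":["deltas"]}

```bash
mkdir -p pics; cat > h.py <<'E'
from station import *
import numpy as np, cv2
def snap(n,f):
    im=capture(n); cv2.imwrite('pics/'+f,im); return im
def T(n):
    c=calibration(n)
    if 'cam_to_world' in c: return c,np.array(c['cam_to_world'])
    s=sense(); M=np.eye(4); M[:3,:3]=s['ee_rot']; M[:3,3]=s['tcp_pos']
    return c,M@np.array(c['hand_eye'])
def ray(n,u,v,z,TT=None):
    c,M=TT or T(n)
    d=M[:3,:3]@np.array([(u-c['cx'])/c['fx'],(v-c['cy'])/c['fy'],1]); o=M[:3,3]
    return o+d*(z-o[2])/d[2]
def proj(n,p,TT=None):
    c,M=TT or T(n)
    q=np.linalg.inv(M)@np.append(p,1); return np.array([c['fx']*q[0]/q[2]+c['cx'],c['fy']*q[1]/q[2]+c['cy']])
E
python3 - <<'E'
from h import *
np.set_printoptions(precision=4,suppress=True)
for n in ['scene','top']:
    snap(n,n+'0.png'); TT=T(n); print(n,TT[1][:3,3])
    for l in ['gauge_rod','rod_rest','pump','guide_tube','drip_dish','round_tin','dropper','tissue_box']:
        for r in recognise(l,n)[:3]:
            p=TT[1]@np.append(r['xyz'],1); print(l,round(r['confidence'],2),p[:3],proj(n,p[:3],TT).round())
a=cv2.imread('pics/scene0.png');print(sense()['time_s'],sense()['wrist_force'],np.array(sense()['ee_rot']),calibration('wrist'))
E
```

```text
scene [-0.0386  1.257   0.6704]
gauge_rod 0.92 [0.5219 0.3379 0.0634] [296. 237.]
rod_rest 0.73 [0.523  0.3334 0.0028] [297. 257.]
pump 0.69 [ 0.4783 -0.3015  0.0412] [399. 165.]
drip_dish 0.92 [0.6546 0.0561 0.0105] [306. 203.]
drip_dish 0.62 [0.6274 0.4607 0.0141] [234. 268.]
drip_dish 0.54 [ 0.6351 -0.0885  0.0357] [332. 180.]
round_tin 0.7 [0.4101 0.0942 0.022 ] [375. 221.]
round_tin 0.43 [0.5219 0.3346 0.0602] [297. 238.]
dropper 0.48 [ 0.6368 -0.087   0.0391] [331. 179.]
tissue_box 0.81 [0.7052 0.2884 0.0186] [248. 229.]
top [0.4443 0.1512 0.9914]
gauge_rod 0.64 [0.5255 0.3249 0.0698] [242. 203.]
rod_rest 0.57 [0.5199 0.3015 0.0075] [256. 207.]
pump 0.56 [ 0.5129 -0.1834  0.0935] [461. 205.]
guide_tube 0.73 [0.7147 0.2732 0.0185] [267. 130.]
guide_tube 0.52 [ 0.5201 -0.0762  0.0891] [414. 203.]
drip_dish 0.97 [0.6568 0.0411 0.0142] [359. 152.]
drip_dish 0.61 [0.6318 0.4513 0.0192] [196. 163.]
round_tin 0.95 [0.4244 0.0719 0.0223] [349. 245.]
dropper 0.64 [ 0.6346 -0.0943  0.0444] [415. 158.]
tissue_box 0.7 [ 0.5144 -0.1851  0.095 ] [462. 204.]
tissue_box 0.62 [0.7118 0.2717 0.0218] [267. 131.]
0.9 [ 0.2222  0.0259 -0.3784] [[ 0.9309 -0.3652  0.    ]
 [-0.3652 -0.9309 -0.    ]
 [ 0.      0.     -1.    ]] {'fx': 334.4101140546709, 'fy': 334.4101140546709, 'cx': 319.6011238690904, 'cy': 196.86790593698532, 'hand_eye': array([[-0.0002, -0.9593, -0.2825,  0.0765],
       [ 1.    , -0.0002, -0.0002, -0.0006],
       [ 0.0002, -0.2825,  0.9593, -0.1619],
       [ 0.    ,  0.    ,  0.    ,  1.    ]])}
```

View pics/top0.png

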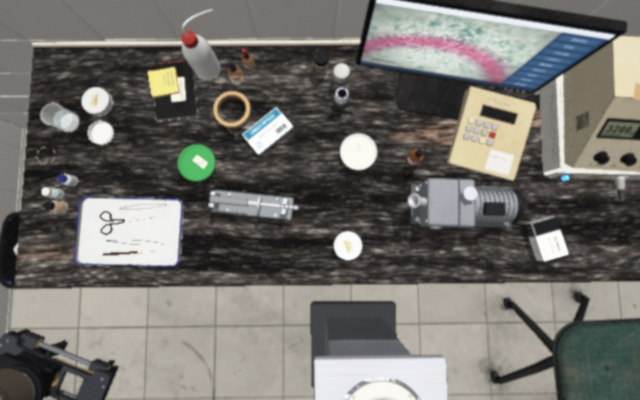

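View pics/scene0.png

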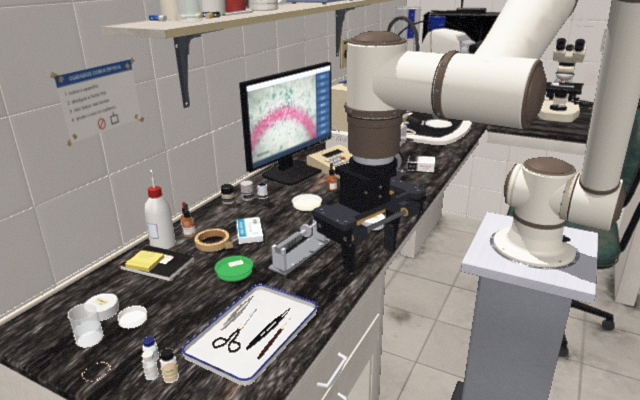

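The top view has three candidates for the dish: a white disc at (359,152), a green one at (196,163) and a smaller white one with a label at (348,245). The white, unlabelled disc fits the drip dish. The green one is the look-alike and the small labelled one is the tin. I also see the rod at about (210–298, 205) with its tip to the right, and the tube mouth at about (415,202).

I'll confirm this in one crop and measure with masks.

```bash
python3 - <<'E'
from h import *
np.set_printoptions(precision=4,suppress=True)
im=capture('top');TT=T('top')
cv2.imwrite('pics/crop1.png',cv2.resize(im[130:265,195:395],None,fx=4,fy=4,interpolation=cv2.INTER_CUBIC))
def mk(l):
    r=trace(l,'top'); print(l,[(round(x['confidence'],2),int(x['mask'].sum()),np.argwhere(x['mask']).mean(0)[::-1].round(1)) for x in r[:3]]); return r
for l,z in [('gauge_rod',.064),('rod_rest',.03),('pump',.09),('drip_dish',.017),('round_tin',.025)]:
    for r in mk(l)[:1]:
        pts=np.argwhere(r['mask'])[:,::-1]
        W=np.array([ray('top',u,v,z,TT)[:2] for u,v in pts]); m=W.mean(0); e,V=np.linalg.eigh(np.cov((W-m).T)); d=V[:,1]; d=d*(-np.sign(d[1])); s=(W-m)@d
        print(m,'dir',d,'angle from -y deg',np.degrees(np.arctan2(d[0],-d[1])),'ends',m+d*s.min(),m+d*s.max())
E
```

```text
gauge_rod [(0.6, 494, array([246.8, 202.6]))]
[0.5262 0.3141] dir [-0.1129 -0.9936] angle from -y deg -6.4827845695444 ends [0.5362 0.4017] [0.5127 0.1954]
rod_rest [(0.9, 1467, array([255.1, 205.3]))]
[0.5224 0.2996] dir [-0.1191 -0.9929] angle from -y deg -6.8376734475767655 ends [0.5355 0.4089] [0.5116 0.2099]
pump []
drip_dish [(0.91, 1013, array([358. , 151.7])), (0.71, 1034, array([196.1, 162.3]))]
[0.6566 0.043 ] dir [-0.0302 -0.9995] angle from -y deg -1.7314313463099127 ends [0.658  0.0886] [ 0.6552 -0.0025]
round_tin [(0.62, 615, array([347.7, 245.8]))]
[0.4216 0.0743] dir [-0.9996 -0.0298] angle from -y deg -88.29192799842541 ends [0.4552 0.0753] [0.3872 0.0733]
```

View pics/crop1.png

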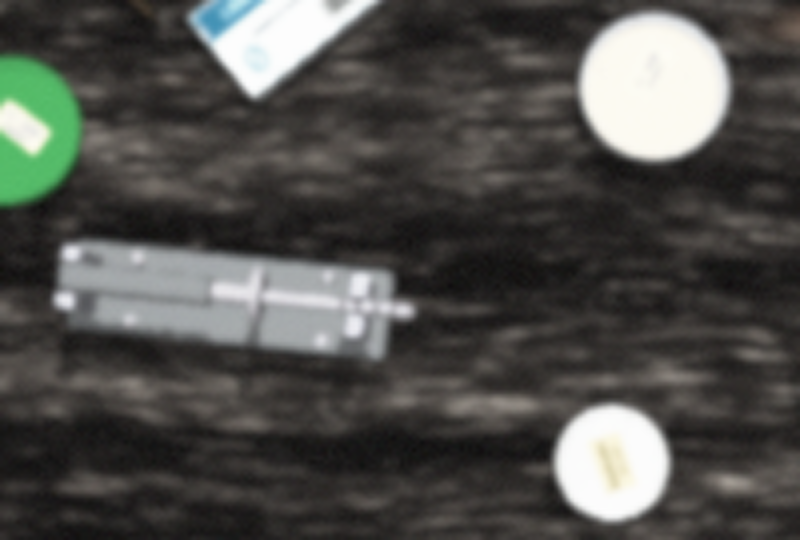

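The crop confirms it. The drip dish is the plain white disc, about 94 mm wide, at crop (655,85). The tin is the labelled disc at (612,463), 68 mm wide. The green disc at (15,130) is the look-alike. The rod's collar is at (257,297) and its tip at (412,311).

Next I'll move over the rod for a wrist view.

>>> servo_tool --deltas '[{"tx": 374, "ty": 135, "tz": 20, "az": 1.3125, "claw": 60}, {"tx": 374, "ty": 135, "tz": 20, "az": 1.3125, "claw": 60}, {"tx": 374, "ty": 135, "tz": 20, "az": 1.3125, "claw": 60}, {"tx": 374, "ty": 135, "tz": 20, "az": 1.3125, "claw": 60}, {"tx": 374, "ty": 135, "tz": 20, "az": 1.3125, "claw": 60}, {"tx": 374, "ty": 135, "tz": 20, "az": 1.3125, "claw": 60}, {"tx": 374, "ty": 135, "tz": 20, "az": 1.3125, "claw": 60}, {"tx": 374, "ty": 135, "tz": 20, "az": 1.3125, "claw": 60}, {"tx": 374, "ty": 135, "tz": 20, "az": 1.3125, "claw": 60}, {"tx": 374, "ty": 135, "tz": 20, "az": 1.3125, "claw": 60}, {"tx": 374, "ty": 135, "tz": 20, "az": 1.3125, "claw": 60}, {"tx": 374, "ty": 135, "tz": 20, "az": 1.3125, "claw": 60}]'

```text
schema error: expected keys tx, ty, tz, ax, ay, az, claw
```

>>> servo_tool --deltas '[{"claw": 60}, {"claw": 60}]'

```text
schema error: expected keys tx, ty, tz, ax, ay, az, claw
```

```bash
python3 - <<'E'
from h import *
np.set_printoptions(precision=4,suppress=True)
TT=T('wrist');snap('wrist','w1.png');s=sense();print(s['time_s'],s['tcp_pos'],s['joints']);print(np.array(s['ee_rot']))
for l,z in [('gauge_rod',.064)]:
    for r in trace(l,'wrist')[:1]:
        pts=np.argwhere(r['mask'])[:,::-1]
        W=np.array([ray('wrist',u,v,z,TT)[:2] for u,v in pts[::5]]); m=W.mean(0); e,V=np.linalg.eigh(np.cov((W-m).T)); d=V[:,1]; d=d*(-np.sign(d[1])); q=(W-m)@d
        print(r['confidence'],m,np.degrees(np.arctan2(d[0],-d[1])),'ends',m+d*q.min(),m+d*q.max())
E
```

```text
1.25 [0.2282 0.5818 0.2226] [ 83.4006  22.04     0.4504  -0.0006 -68.4109 -14.8182]
[[ 0.9309 -0.3652 -0.    ]
 [-0.3652 -0.9309 -0.    ]
 [-0.      0.     -1.    ]]
```

View pics/w1.png

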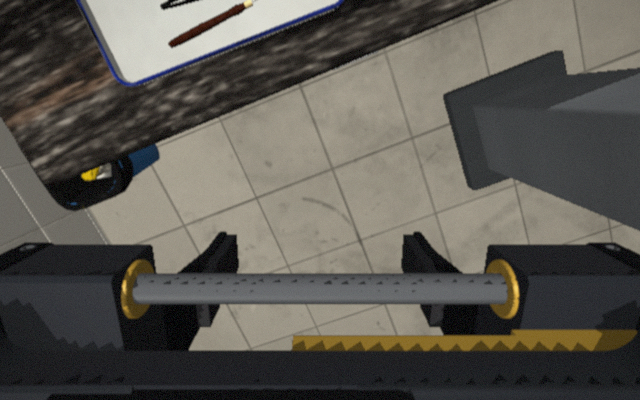

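The move was refused because every key must be present, so the wrist picture shows only the floor. I'll resend it with all the keys.

>>> servo_tool --deltas '[{"tx": 374, "ty": 135, "tz": 20, "ax": 0, "ay": 0, "az": 1.3125, "claw": 60}, {"tx": 374, "ty": 135, "tz": 20, "ax": 0, "ay": 0, "az": 1.3125, "claw": 60}, {"tx": 374, "ty": 135, "tz": 20, "ax": 0, "ay": 0, "az": 1.3125, "claw": 60}, {"tx": 374, "ty": 135, "tz": 20, "ax": 0, "ay": 0, "az": 1.3125, "claw": 60}, {"tx": 374, "ty": 135, "tz": 20, "ax": 0, "ay": 0, "az": 1.3125, "claw": 60}, {"tx": 374, "ty": 135, "tz": 20, "ax": 0, "ay": 0, "az": 1.3125, "claw": 60}, {"tx": 374, "ty": 135, "tz": 20, "ax": 0, "ay": 0, "az": 1.3125, "claw": 60}, {"tx": 374, "ty": 135, "tz": 20, "ax": 0, "ay": 0, "az": 1.3125, "claw": 60}, {"tx": 374, "ty": 135, "tz": 20, "ax": 0, "ay": 0, "az": 1.3125, "claw": 60}, {"tx": 374, "ty": 135, "tz": 20, "ax": 0, "ay": 0, "az": 1.3125, "claw": 60}, {"tx": 374, "ty": 135, "tz": 20, "ax": 0, "ay": 0, "az": 1.3125, "claw": 60}, {"tx": 374, "ty": 135, "tz": 20, "ax": 0, "ay": 0, "az": 1.3125, "claw": 60}]'

```text
time_s: 2.3
tcp_pos: [0.5281, 0.3181, 0.2021]
ee_rot: [[-0.119, -0.993, -0.001], [-0.993, 0.119, -0.0], [0.0, 0.0, -1.0]]
wrist_force: [-0.0, -0.9, -0.6]
gripper_width: 0.688
gripper_force: 0.0
```

```bash
python3 - <<'E'
from h import *
np.set_printoptions(precision=4,suppress=True)
TT=T('wrist');snap('wrist','w2.png');s=sense();print(s['time_s'],s['tcp_pos'],s['joints'],s['joint_velocities']);print(np.array(s['ee_rot']))
for l,z in [('gauge_rod',.064)]:
    for r in trace(l,'wrist')[:1]:
        pts=np.argwhere(r['mask'])[:,::-1]
        W=np.array([ray('wrist',u,v,z,TT)[:2] for u,v in pts[::5]]); m=W.mean(0); e,V=np.linalg.eigh(np.cov((W-m).T)); d=V[:,1]; d=d*(-np.sign(d[1])); q=(W-m)@d
        print(r['confidence'],m,np.degrees(np.arctan2(d[0],-d[1])),'ends',m+d*q.min(),m+d*q.max())
E
```

```text
2.35 [0.5275 0.319  0.2023] [ 46.1812  22.0281  -2.5497  -0.005  -65.4378 -52.796 ] [ 1.7511 -0.5321 -0.1886 -0.0102  0.0634  1.0578]
[[-0.1152 -0.9933 -0.0002]
 [-0.9933  0.1152 -0.0001]
 [ 0.0002  0.0002 -1.    ]]
0.69 [0.5249 0.3067] -6.538537239295562 ends [0.5361 0.4043] [0.5122 0.1955]
```

View pics/w2.png

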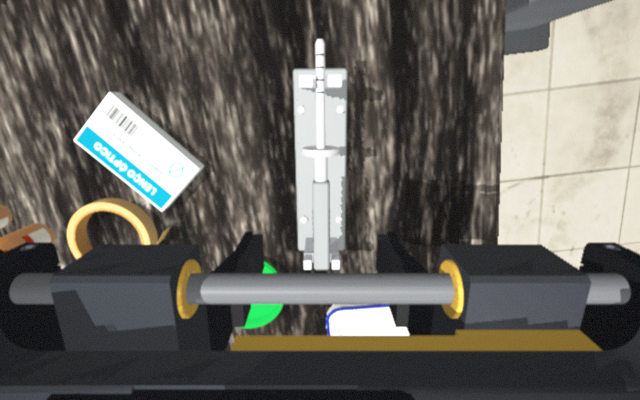

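The wrist view shows the rod centred under the tool: tip at (320,40), collar at (320,150), handle from row 182 down to about 268. The measured length of 0.210 m matches the specification. Now I'll descend and grip.

>>> servo_tool --deltas '[{"tx": -35, "ty": 0, "tz": 0, "ax": 0, "ay": 0, "az": 0, "claw": 60}, {"tx": -35, "ty": 0, "tz": 40, "ax": 0, "ay": 0, "az": 0, "claw": 50}, {"tx": -35, "ty": 0, "tz": 80, "ax": 0, "ay": 0, "az": 0, "claw": 50}, {"tx": -35, "ty": 0, "tz": 120, "ax": 0, "ay": 0, "az": 0, "claw": 50}, {"tx": -35, "ty": 0, "tz": 150, "ax": 0, "ay": 0, "az": 0, "claw": 50}, {"tx": -35, "ty": 0, "tz": 162, "ax": 0, "ay": 0, "az": 0, "claw": 50}, {"tx": -35, "ty": 0, "tz": 162, "ax": 0, "ay": 0, "az": 0, "claw": 50}, {"tx": -35, "ty": 0, "tz": 162, "ax": 0, "ay": 0, "az": 0, "claw": 0}, {"tx": -35, "ty": 0, "tz": 162, "ax": 0, "ay": 0, "az": 0, "claw": 0}, {"tx": -35, "ty": 0, "tz": 162, "ax": 0, "ay": 0, "az": 0, "claw": 0}, {"tx": -35, "ty": 0, "tz": 162, "ax": 0, "ay": 0, "az": 0, "claw": 0}, {"tx": -35, "ty": 0, "tz": 162, "ax": 0, "ay": 0, "az": 0, "claw": 0}]'

```text
time_s: 3.4
tcp_pos: [0.5317, 0.3549, 0.0422]
ee_rot: [[-0.115, -0.993, 0.002], [-0.993, 0.115, 0.002], [-0.002, -0.002, -1.0]]
wrist_force: [-0.0, 0.3, -0.0]
gripper_width: 0.281
gripper_force: 0.0
```

>>> servo_tool --deltas '[{"tx": 0, "ty": 0, "tz": 0, "ax": 0, "ay": 0, "az": 0, "claw": 0}, {"tx": 0, "ty": 0, "tz": 0, "ax": 0, "ay": 0, "az": 0, "claw": 0}, {"tx": 0, "ty": 0, "tz": -10, "ax": 0, "ay": 0, "az": 0, "claw": 0}, {"tx": 0, "ty": 0, "tz": -25, "ax": 0, "ay": 0, "az": 0, "claw": 0}, {"tx": 0, "ty": 0, "tz": -50, "ax": 0, "ay": 0, "az": 0, "claw": 0}, {"tx": 0, "ty": 0, "tz": -80, "ax": 0, "ay": 0, "az": 0, "claw": 0}, {"tx": 0, "ty": 0, "tz": -110, "ax": 0, "ay": 0, "az": 0, "claw": 0}, {"tx": 0, "ty": 0, "tz": -140, "ax": 0, "ay": 0, "az": 0, "claw": 0}, {"tx": 0, "ty": 0, "tz": -170, "ax": 0, "ay": 0, "az": 0, "claw": 0}, {"tx": 0, "ty": 0, "tz": -185, "ax": 0, "ay": 0, "az": 0, "claw": 0}, {"tx": 0, "ty": 0, "tz": -185, "ax": 0, "ay": 0, "az": 0, "claw": 0}]'

```text
time_s: 4.32
tcp_pos: [0.5328, 0.3555, 0.2312]
ee_rot: [[-0.115, -0.993, 0.007], [-0.993, 0.115, 0.006], [-0.007, -0.007, -1.0]]
wrist_force: [0.9, 0.1, -1.4]
gripper_width: 0.178
gripper_force: 30.0
```

The rod is held: the opening reads 15.5 mm against a handle width of 16 mm, at 30 N. Next I'll work out a viewing pose over the pump.

```bash
cat >> h.py <<'E'
from scipy.spatial.transform import Rotation as Rn
np.set_printoptions(precision=4,suppress=True)
def go(p,R,p0=None,R0=None):
    s=sense(); p0=np.array(s['tcp_pos'] if p0 is None else p0); R0=np.array(s['ee_rot'] if R0 is None else R0)
    t=R0.T@(np.array(p)-p0)*1000; a=Rn.from_matrix(R0.T@R).as_rotvec()
    print('t',t.round(1),'a',a.round(4),'rows',np.linalg.norm(t)/41.7,np.degrees(np.linalg.norm(a))/7.16)
def toolR(yaw,tilt):
    # rod dir = (sin yaw,-cos yaw) from -y, tilt>0 tip down (deg)
    y,t=np.radians([yaw,tilt]); h=np.array([np.sin(y),-np.cos(y),0]); u=np.array([0,0,1.])
    x=h*np.cos(t)-u*np.sin(t); z=-u*np.cos(t)-h*np.sin(t); return np.c_[x,np.cross(z,x),z]
E
python3 -c "
from h import *
s=sense();print(s['tcp_pos'],s['joints']);go([.45,0,.26],toolR(0,-25))"
```

```text
[0.5328 0.3555 0.2312] [ 48.1995  22.9729   3.1104   0.0872 -69.5989 -54.8241]
t [362.4  41.2 -31.6] a [ 0.0183  0.4423 -0.1148] rows 8.78061898775393 3.659731126696412
```

>>> servo_tool --deltas '[{"tx": 40, "ty": 5, "tz": -20, "ax": 0, "ay": 0, "az": 0, "claw": 0}, {"tx": 80, "ty": 10, "tz": -32, "ax": 0, "ay": 0.1, "az": -0.03, "claw": 0}, {"tx": 120, "ty": 14, "tz": -32, "ax": 0, "ay": 0.15, "az": -0.06, "claw": 0}, {"tx": 160, "ty": 18, "tz": -32, "ax": 0, "ay": 0.2, "az": -0.08, "claw": 0}, {"tx": 200, "ty": 23, "tz": -32, "ax": 0.01, "ay": 0.25, "az": -0.1, "claw": 0}, {"tx": 240, "ty": 27, "tz": -32, "ax": 0.018, "ay": 0.3, "az": -0.115, "claw": 0}, {"tx": 280, "ty": 32, "tz": -32, "ax": 0.018, "ay": 0.35, "az": -0.115, "claw": 0}, {"tx": 315, "ty": 36, "tz": -32, "ax": 0.018, "ay": 0.4, "az": -0.115, "claw": 0}, {"tx": 345, "ty": 39, "tz": -32, "ax": 0.018, "ay": 0.442, "az": -0.115, "claw": 0}, {"tx": 362, "ty": 41, "tz": -32, "ax": 0.018, "ay": 0.442, "az": -0.115, "claw": 0}, {"tx": 362, "ty": 41, "tz": -32, "ax": 0.018, "ay": 0.442, "az": -0.115, "claw": 0}, {"tx": 362, "ty": 41, "tz": -32, "ax": 0.018, "ay": 0.442, "az": -0.115, "claw": 0}]'

```text
time_s: 5.32
tcp_pos: [0.448, -0.0012, 0.257]
ee_rot: [[0.002, -1.0, -0.008], [-0.904, 0.002, -0.428], [0.428, 0.008, -0.904]]
wrist_force: [1.0, -0.1, -0.4]
gripper_width: 0.18
gripper_force: 30.0
```

```bash
python3 - <<'E'
from h import *
TT=T('wrist');im=snap('wrist','w3.png');s=sense();print(s['time_s'],s['tcp_pos'],s['joints'],s['joint_velocities']);print(np.array(s['ee_rot']),s['wrist_force'])
np.save('TTw3.npy',TT[1])
for l in ['pump','guide_tube']:
    for r in recognise(l,'wrist')[:2]:
        p=TT[1]@np.append(r['xyz'],1); print(l,round(r['confidence'],2),p[:3],proj('wrist',p[:3],TT).round())
E
```

```text
5.3667 [ 0.4486 -0.0004  0.2573] [ 34.6346   6.3982 -27.6114  21.3636 -72.5815 -44.0301] [ 0.8919  0.6316  1.2331  0.0471 -0.0209  0.0206]
[[ 0.0027 -1.     -0.0072]
 [-0.904   0.0007 -0.4274]
 [ 0.4274  0.0077 -0.904 ]] [ 0.042  -0.009  -0.5198]
pump 0.95 [ 0.5169 -0.1649  0.0908] [254.  98.]
guide_tube 0.65 [ 0.5218 -0.0782  0.0953] [247. 174.]
```

View pics/w3.png

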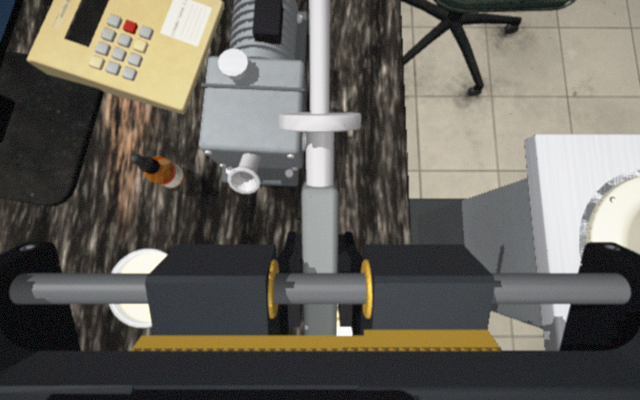

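The view shows the pump case at about (205–303, 60–185), the tube mouth at (243,180), and the dropper at (160,170). The held rod is at column 320 and its axis looks straight in the hand. I'll enlarge the pump to measure the mouth and the yaw.

```bash
python3 - <<'E'
from h import *
im=cv2.imread('pics/w3.png')[50:200,190:310]
cv2.imwrite('pics/w3c.png',cv2.resize(im,None,fx=4,fy=4,interpolation=cv2.INTER_CUBIC))
E
```

```text
(no output)
```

View pics/w3c.png

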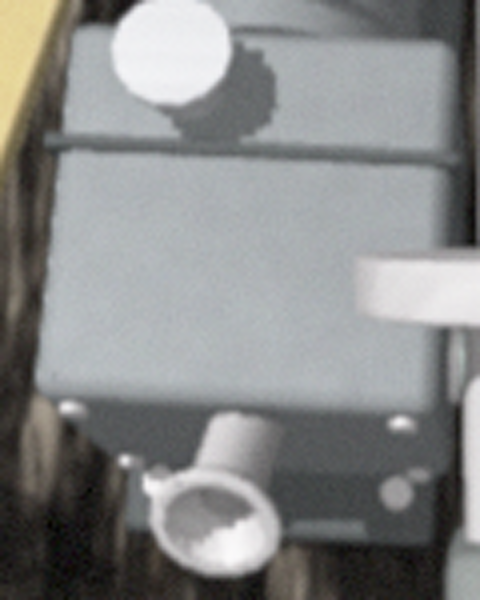

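```bash
python3 - <<'E'
from h import *
TT=(calibration('wrist'),np.load('TTw3.npy'))
f=lambda x,y,z:ray('wrist',190+x/4-.4,50+y/4-.4,z,TT)
m=f(215,523,.1);print('mouth',m)
for a,b,z,k in [((45,392),(438,410),.090,0),((48,140),(455,158),.093,0),((80,30),(445,45),.09,0),((40,370),(72,50),.09,1),((446,380),(452,60),.09,1)]:
    A,B=f(*a,z),f(*b,z);d=B-A;print(A[:2],B[:2],np.linalg.norm(d),np.degrees(np.arctan2(d[1],-d[0]) if k==0 else np.arctan2(d[0],-d[1])))
# model-fit the rim ellipse for yaw: project rim 34mm
for yaw in (-10,-5,0,5,10):
    y=np.radians(yaw);h=np.array([np.sin(y),-np.cos(y),0]) # rod-in heading
    a=-h*.766+np.array([0,0,.643]); e1=np.cross(a,[0,0,1]);e1/=np.linalg.norm(e1);e2=np.cross(a,e1)
    P=np.array([proj('wrist',m+.017*(np.cos(t)*e1+np.sin(t)*e2),TT) for t in np.linspace(0,6.28,60)])
    P=(P-[190,50]+.4)*4; print(yaw,P.min(0),P.max(0))
    foot=m-.047*a; print('  foot',(proj('wrist',foot,TT)-[190,50]+.4)*4)
# top camera check
TTt=T('top');print(proj('top',m,TTt))
E
```

```text
mouth [ 0.5238 -0.071   0.1   ]
[ 0.5726 -0.1088] [ 0.4675 -0.1039] 0.10520481289401866 2.6564933523477006
[ 0.5745 -0.1793] [ 0.4633 -0.1744] 0.11137273238330338 2.5328055095341298
[ 0.5684 -0.2137] [ 0.4664 -0.2096] 0.10214808231464757 2.3249718770047183
[ 0.5743 -0.1149] [ 0.5704 -0.2077] 0.09284834337794237 -2.41204865061987
[ 0.4654 -0.1123] [ 0.4644 -0.2051] 0.09280830584099303 -0.6469958026343217
-10 [149.8387 468.46  ] [280.1123 574.2004]
  foot [264.4795 421.8487]
-5 [148.4424 468.8804] [281.208  573.7354]
  foot [253.479  420.4342]
0 [147.4569 469.026 ] [281.8287 573.5726]
  foot [242.3663 419.955 ]
5 [146.6622 468.891 ] [282.3226 573.721 ]
  foot [231.2224 420.4149]
10 [146.2639 468.4853] [282.3642 574.1752]
  foot [220.1282 421.8108]
[413.121  200.5667]
```

```bash
cat >> h.py <<'E'
MO=np.array([.5238,-.071,.1]); YAW=-2.3
RI=toolR(YAW,40)
def pose_s(s,gx=.070,gz=-.019): return MO-RI[:,0]*s-RI@np.array([gx,0,gz])
E
python3 - <<'E'
from h import *
TT=(calibration('wrist'),np.load('TTw3.npy'));s=sense()
H=np.array(TT[0]['hand_eye']);c=TT[0]
for u,v,z in [(319,187,-.028),(319,113,-.0365),(319,130,-.0365)]:
    d=H[:3,:3]@np.array([(u-c['cx'])/c['fx'],(v-c['cy'])/c['fy'],1]);o=H[:3,3];print('tool pt',o+d*(z-o[2])/d[2])
print(s['time_s'],s['tcp_pos'],RI[:,0]); print(pose_s(.15),pose_s(.115)); go(pose_s(.15),RI)
E
```

```text
tool pt [ 0.0412  0.0004 -0.028 ]
tool pt [ 0.0714  0.0004 -0.0365]
tool pt [ 0.0653  0.0004 -0.0365]
5.4667 [0.4491 0.0003 0.2574] [-0.0307 -0.7654 -0.6428]
[0.5311 0.1096 0.2269] [0.53   0.0828 0.2044]
t [-111.6  -82.2  -19.7] a [ 0.0133 -1.1397  0.0414] rows 3.3578931964284804 9.126981101638933
```

>>> servo_tool --deltas '[{"tx": -40, "ty": -28, "tz": -10, "ax": 0, "ay": -0.1, "az": 0, "claw": 0}, {"tx": -80, "ty": -56, "tz": -20, "ax": 0, "ay": -0.22, "az": 0, "claw": 0}, {"tx": -112, "ty": -82, "tz": -20, "ax": 0, "ay": -0.34, "az": 0.01, "claw": 0}, {"tx": -112, "ty": -82, "tz": -20, "ax": 0.005, "ay": -0.46, "az": 0.02, "claw": 0}, {"tx": -112, "ty": -82, "tz": -20, "ax": 0.01, "ay": -0.58, "az": 0.03, "claw": 0}, {"tx": -112, "ty": -82, "tz": -20, "ax": 0.013, "ay": -0.7, "az": 0.041, "claw": 0}, {"tx": -112, "ty": -82, "tz": -20, "ax": 0.013, "ay": -0.82, "az": 0.041, "claw": 0}, {"tx": -112, "ty": -82, "tz": -20, "ax": 0.013, "ay": -0.94, "az": 0.041, "claw": 0}, {"tx": -112, "ty": -82, "tz": -20, "ax": 0.013, "ay": -1.06, "az": 0.041, "claw": 0}, {"tx": -112, "ty": -82, "tz": -20, "ax": 0.013, "ay": -1.14, "az": 0.041, "claw": 0}, {"tx": -112, "ty": -82, "tz": -20, "ax": 0.013, "ay": -1.14, "az": 0.041, "claw": 0}, {"tx": -112, "ty": -82, "tz": -20, "ax": 0.013, "ay": -1.14, "az": 0.041, "claw": 0}]'

```text
time_s: 6.47
tcp_pos: [0.531, 0.1082, 0.226]
ee_rot: [[-0.034, -0.999, 0.025], [-0.767, 0.042, 0.641], [-0.641, 0.002, -0.767]]
wrist_force: [0.3, -0.6, -1.2]
gripper_width: 0.18
gripper_force: 30.0
```

>>> servo_tool --deltas '[{"tx": 0, "ty": 0, "tz": 0, "ax": 0, "ay": 0, "az": 0, "claw": 0}, {"tx": 0, "ty": 0, "tz": 0, "ax": 0, "ay": 0, "az": 0, "claw": 0}, {"tx": 0, "ty": 0, "tz": 0, "ax": 0, "ay": 0, "az": 0, "claw": 0}]'

```text
time_s: 6.72
tcp_pos: [0.5303, 0.1105, 0.2276]
ee_rot: [[-0.028, -0.999, 0.025], [-0.766, 0.038, 0.642], [-0.642, -0.001, -0.767]]
wrist_force: [-0.1, 1.5, -1.1]
gripper_width: 0.181
gripper_force: 30.0
```

```bash
python3 - <<'E'
from h import *
s=sense();print(s['time_s'],s['tcp_pos'],s['joints'],s['wrist_force'])
go(pose_s(.115,.071),RI)
R=np.array(s['ee_rot']);tip=np.array(s['tcp_pos'])+R@[.161,0,-.019];print('tip in world',tip,'x',R[:,0],'tip along/lateral',RI.T@(tip-MO))
im=capture('top');TT=T('top');print(proj('top',tip,TT),proj('top',MO,TT))
cv2.imwrite('pics/t2.png',cv2.resize(im[160:245,350:470],None,fx=6,fy=6,interpolation=cv2.INTER_CUBIC))
E
```

```text
6.7167 [0.5303 0.1105 0.2276] [  3.5344  15.8437  -3.5447 -42.3062 -71.6314   8.5911] [-0.0762  1.5082 -1.0792]
t [35.1 -0.7  0. ] a [ 0.001  -0.001   0.0023] rows 0.842668278245387 0.021618337152702203
tip in world [ 0.5252 -0.0251  0.1388] x [-0.0285 -0.7662 -0.642 ] tip along/lateral [-0.0601  0.0004 -0.0002]
[396.4461 198.5068] [413.1292 200.5725]
```

View pics/t2.png

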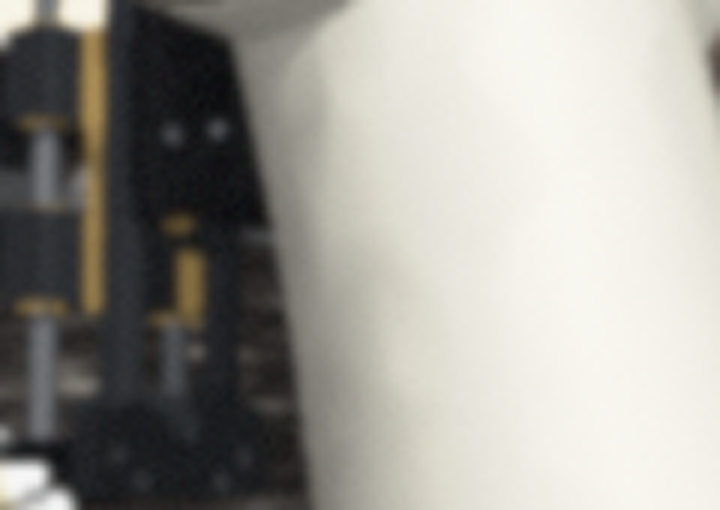

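The arm hides the top view here. The kinematics put the tip on the axis within 1 mm, 60 mm outside the mouth, so I'll go in gently and watch the force.

>>> servo_tool --deltas '[{"tx": 15, "ty": -0.5, "tz": 0, "ax": 0, "ay": 0, "az": 0.002, "claw": 0}, {"tx": 30, "ty": -0.5, "tz": 0, "ax": 0, "ay": 0, "az": 0.002, "claw": 0}, {"tx": 45, "ty": -0.5, "tz": 0, "ax": 0, "ay": 0, "az": 0.002, "claw": 0}, {"tx": 55, "ty": -0.5, "tz": 0, "ax": 0, "ay": 0, "az": 0.002, "claw": 0}, {"tx": 60, "ty": -0.5, "tz": 0, "ax": 0, "ay": 0, "az": 0.002, "claw": 0}, {"tx": 64, "ty": -0.5, "tz": 0, "ax": 0, "ay": 0, "az": 0.002, "claw": 0}, {"tx": 68, "ty": -0.5, "tz": 0, "ax": 0, "ay": 0, "az": 0.002, "claw": 0}, {"tx": 68, "ty": -0.5, "tz": 0, "ax": 0, "ay": 0, "az": 0.002, "claw": 0}]'

```text
time_s: 7.43
tcp_pos: [0.5289, 0.0571, 0.1833]
ee_rot: [[-0.033, -0.999, 0.026], [-0.766, 0.042, 0.642], [-0.643, 0.002, -0.766]]
wrist_force: [0.5, -0.3, -0.7]
gripper_width: 0.174
gripper_force: 30.0
```

>>> servo_tool --deltas '[{"tx": 3, "ty": 0, "tz": 0, "ax": 0, "ay": 0, "az": 0, "claw": 0}, {"tx": 6, "ty": 0, "tz": 0, "ax": 0, "ay": 0, "az": 0, "claw": 0}, {"tx": 9, "ty": 0, "tz": 0, "ax": 0, "ay": 0, "az": 0, "claw": 0}, {"tx": 9, "ty": 0, "tz": 0, "ax": 0, "ay": 0, "az": 0, "claw": 0}]'

```text
time_s: 7.77
tcp_pos: [0.5284, 0.05, 0.1772]
ee_rot: [[-0.034, -0.999, 0.025], [-0.765, 0.042, 0.642], [-0.643, 0.002, -0.766]]
wrist_force: [-0.4, -0.0, -1.2]
gripper_width: 0.182
gripper_force: 30.0
```

```bash
cat > st.py <<'E'
from h import *
s=sense();R=np.array(s['ee_rot']);tip=np.array(s['tcp_pos'])+R@[.161,0,-.019]
print(s['time_s'],'tip rel',(RI.T@(tip-MO)*1000).round(1),'F tool',(R.T@s['wrist_force']).round(2),'M tool',(R.T@s['moment']).round(3),'w',s['gripper_width'],s['tcp_pos'])
E
python3 st.py
```

```text
7.7667 tip rel [18.6  0.7 -0.4] F tool [0.81 0.42 0.91] M tool [-0.003  1.468 -0.023] w 0.18239507943794944 [0.5284 0.05   0.1772]
```

The tip is 19 mm in, past the funnel, with no force. I'll continue.

>>> servo_tool --deltas '[{"tx": 4, "ty": 0, "tz": 0, "ax": 0, "ay": 0, "az": 0, "claw": 0}, {"tx": 8, "ty": 0, "tz": 0, "ax": 0, "ay": 0, "az": 0, "claw": 0}, {"tx": 12, "ty": 0, "tz": 0, "ax": 0, "ay": 0, "az": 0, "claw": 0}, {"tx": 16, "ty": 0, "tz": 0, "ax": 0, "ay": 0, "az": 0, "claw": 0}, {"tx": 20, "ty": 0, "tz": 0, "ax": 0, "ay": 0, "az": 0, "claw": 0}, {"tx": 20, "ty": 0, "tz": 0, "ax": 0, "ay": 0, "az": 0, "claw": 0}]'

```text
time_s: 8.27
tcp_pos: [0.5276, 0.0343, 0.164]
ee_rot: [[-0.035, -0.999, 0.025], [-0.765, 0.043, 0.642], [-0.643, 0.003, -0.766]]
wrist_force: [0.5, -0.6, -1.7]
gripper_width: 0.178
gripper_force: 30.0
```

```bash
python3 st.py
```

```text
8.2667 tip rel [39.1  1.  -0.3] F tool [ 1.55 -0.53  0.97] M tool [ 0.01   1.525 -0.062] w 0.17771020124298045 [0.5276 0.0343 0.164 ]
```

>>> servo_tool --deltas '[{"tx": 4, "ty": 0, "tz": 0, "ax": 0, "ay": 0, "az": 0.003, "claw": 0}, {"tx": 8, "ty": 0, "tz": 0, "ax": 0, "ay": 0, "az": 0.003, "claw": 0}, {"tx": 12, "ty": 0, "tz": 0, "ax": 0, "ay": 0, "az": 0.003, "claw": 0}, {"tx": 16, "ty": 0, "tz": 0, "ax": 0, "ay": 0, "az": 0.003, "claw": 0}, {"tx": 20, "ty": 0, "tz": 0, "ax": 0, "ay": 0, "az": 0.003, "claw": 0}, {"tx": 24, "ty": 0, "tz": 0, "ax": 0, "ay": 0, "az": 0.003, "claw": 0}, {"tx": 28, "ty": 0, "tz": 0, "ax": 0, "ay": 0, "az": 0.003, "claw": 0}, {"tx": 28, "ty": 0, "tz": 0, "ax": 0, "ay": 0, "az": 0.003, "claw": 0}]'

```text
time_s: 8.93
tcp_pos: [0.5267, 0.013, 0.146]
ee_rot: [[-0.037, -0.999, 0.025], [-0.765, 0.045, 0.642], [-0.643, 0.005, -0.766]]
wrist_force: [0.7, 0.0, -1.2]
gripper_width: 0.179
gripper_force: 30.0
```

```bash
python3 st.py
```

```text
8.9333 tip rel [67.   1.5 -0.3] F tool [ 0.71 -0.71  0.95] M tool [0.031 1.508 0.035] w 0.1790573880220272 [0.5267 0.013  0.146 ]
```

>>> servo_tool --deltas '[{"tx": 3, "ty": -0.5, "tz": 0, "ax": 0, "ay": 0, "az": -0.005, "claw": 0}, {"tx": 6, "ty": -0.5, "tz": 0, "ax": 0, "ay": 0, "az": -0.005, "claw": 0}, {"tx": 9, "ty": -0.5, "tz": 0, "ax": 0, "ay": 0, "az": -0.005, "claw": 0}, {"tx": 12, "ty": -0.5, "tz": 0, "ax": 0, "ay": 0, "az": -0.005, "claw": 0}, {"tx": 15, "ty": -0.5, "tz": 0, "ax": 0, "ay": 0, "az": -0.005, "claw": 0}, {"tx": 18, "ty": -0.5, "tz": 0, "ax": 0, "ay": 0, "az": -0.005, "claw": 0}, {"tx": 18, "ty": -0.5, "tz": 0, "ax": 0, "ay": 0, "az": -0.005, "claw": 0}]'

```text
time_s: 9.52
tcp_pos: [0.5266, -0.0007, 0.1347]
ee_rot: [[-0.032, -0.999, 0.025], [-0.766, 0.041, 0.642], [-0.643, 0.001, -0.766]]
wrist_force: [-0.8, -0.3, -1.8]
gripper_width: 0.18
gripper_force: 30.0
```

```bash
python3 st.py
```

```text
9.5167 tip rel [84.8  0.2 -0.3] F tool [1.44 0.78 1.19] M tool [-0.     1.473 -0.003] w 0.1802047766739079 [ 0.5266 -0.0007  0.1347]
```

Now 1 mm steps until there is contact.

>>> servo_tool --deltas '[{"tx": 1, "ty": 0, "tz": 0, "ax": 0, "ay": 0, "az": 0, "claw": 0}, {"tx": 2, "ty": 0, "tz": 0, "ax": 0, "ay": 0, "az": 0, "claw": 0}, {"tx": 3, "ty": 0, "tz": 0, "ax": 0, "ay": 0, "az": 0, "claw": 0}, {"tx": 3, "ty": 0, "tz": 0, "ax": 0, "ay": 0, "az": 0, "claw": 0}]'

```text
time_s: 9.85
tcp_pos: [0.5267, -0.0026, 0.1332]
ee_rot: [[-0.031, -0.999, 0.026], [-0.766, 0.04, 0.642], [-0.643, 0.0, -0.766]]
wrist_force: [0.7, 0.0, -2.0]
gripper_width: 0.183
gripper_force: 30.0
```

```bash
python3 st.py
```

```text
9.85 tip rel [87.2 -0.1 -0.4] F tool [ 1.2  -0.67  1.55] M tool [ 0.02   1.527 -0.003] w 0.1831616686749491 [ 0.5267 -0.0026  0.1332]
```

>>> servo_tool --deltas '[{"tx": 1, "ty": 0, "tz": 0, "ax": 0, "ay": 0, "az": 0, "claw": 0}, {"tx": 2, "ty": 0, "tz": 0, "ax": 0, "ay": 0, "az": 0, "claw": 0}, {"tx": 2, "ty": 0, "tz": 0, "ax": 0, "ay": 0, "az": 0, "claw": 0}]'

```text
time_s: 10.1
tcp_pos: [0.5267, -0.0041, 0.1319]
ee_rot: [[-0.031, -0.999, 0.026], [-0.766, 0.04, 0.642], [-0.643, 0.0, -0.766]]
wrist_force: [0.5, -0.3, -1.7]
gripper_width: 0.177
gripper_force: 30.0
```

```bash
python3 st.py
```

```text
10.1 tip rel [89.2 -0.1 -0.4] F tool [ 1.31 -0.48  1.11] M tool [0.024 1.487 0.012] w 0.17745671246159692 [ 0.5267 -0.0041  0.1319]
```

>>> servo_tool --deltas '[{"tx": 0.7, "ty": 0, "tz": 0, "ax": 0, "ay": 0, "az": 0, "claw": 0}, {"tx": 1.5, "ty": 0, "tz": 0, "ax": 0, "ay": 0, "az": 0, "claw": 0}, {"tx": 1.5, "ty": 0, "tz": 0, "ax": 0, "ay": 0, "az": 0, "claw": 0}]'

```text
time_s: 10.35
tcp_pos: [0.5268, -0.0042, 0.1318]
ee_rot: [[-0.03, -0.999, 0.026], [-0.764, 0.04, 0.644], [-0.644, -0.0, -0.765]]
wrist_force: [0.7, 3.8, 3.3]
gripper_width: 0.177
gripper_force: 30.0
```

```bash
python3 st.py
```

```text
10.35 tip rel [89.4 -0.3 -0.1] F tool [-5.04 -0.54 -0.09] M tool [ 0.035 -0.138  0.058] w 0.1769949592666381 [ 0.5268 -0.0042  0.1318]
```

Contact: about 6 N back-force at the expected depth. I'll hold with half a millimetre more push.

>>> servo_tool --deltas '[{"tx": 0.6, "ty": 0, "tz": 0, "ax": 0, "ay": 0, "az": 0, "claw": 0}, {"tx": 0.6, "ty": 0, "tz": 0, "ax": 0, "ay": 0, "az": 0, "claw": 0}, {"tx": 0.6, "ty": 0, "tz": 0, "ax": 0, "ay": 0, "az": 0, "claw": 0}, {"tx": 0.6, "ty": 0, "tz": 0, "ax": 0, "ay": 0, "az": 0, "claw": 0}, {"tx": 0.6, "ty": 0, "tz": 0, "ax": 0, "ay": 0, "az": 0, "claw": 0}]'

```text
time_s: 10.77
tcp_pos: [0.5268, -0.0042, 0.1318]
ee_rot: [[-0.03, -0.999, 0.026], [-0.764, 0.04, 0.644], [-0.645, -0.0, -0.764]]
wrist_force: [0.7, 5.4, 4.0]
gripper_width: 0.177
gripper_force: 30.0
```

```bash
python3 st.py
```

```text
10.7667 tip rel [89.4 -0.4  0. ] F tool [-6.75 -0.49  0.42] M tool [ 0.024 -0.699  0.032] w 0.1771570048849343 [ 0.5268 -0.0042  0.1318]
```

>>> servo_tool --deltas '[{"tx": 1, "ty": 0, "tz": 0, "ax": 0, "ay": 0, "az": 0, "claw": 0}, {"tx": 1, "ty": 0, "tz": 0, "ax": 0, "ay": 0, "az": 0, "claw": 0}, {"tx": 1, "ty": 0, "tz": 0, "ax": 0, "ay": 0, "az": 0, "claw": 0}, {"tx": 1, "ty": 0, "tz": 0, "ax": 0, "ay": 0, "az": 0, "claw": 0}]'

```text
time_s: 11.1
tcp_pos: [0.5268, -0.0042, 0.1318]
ee_rot: [[-0.029, -0.999, 0.026], [-0.763, 0.039, 0.645], [-0.646, -0.001, -0.763]]
wrist_force: [0.1, 7.5, 6.4]
gripper_width: 0.177
gripper_force: 30.0
```

```bash
python3 st.py
```

```text
11.1 tip rel [89.4 -0.5  0.3] F tool [-9.87  0.23 -0.07] M tool [-0.037 -1.5    0.107] w 0.17710887528921243 [ 0.5268 -0.0042  0.1318]
```

>>> servo_tool --deltas '[{"tx": -3, "ty": 0, "tz": 0, "ax": 0, "ay": 0, "az": 0, "claw": 0}, {"tx": -8, "ty": 0, "tz": 0, "ax": 0, "ay": 0, "az": 0, "claw": 0}, {"tx": -16, "ty": 0, "tz": 0, "ax": 0, "ay": 0, "az": 0, "claw": 0}, {"tx": -26, "ty": 0, "tz": 0, "ax": 0, "ay": 0, "az": 0, "claw": 0}, {"tx": -36, "ty": 0, "tz": 0, "ax": 0, "ay": 0, "az": 0, "claw": 0}, {"tx": -48, "ty": 0, "tz": 0, "ax": 0, "ay": 0, "az": 0, "claw": 0}, {"tx": -60, "ty": 0, "tz": 0, "ax": 0, "ay": 0, "az": 0, "claw": 0}, {"tx": -72, "ty": 0, "tz": 0, "ax": 0, "ay": 0, "az": 0, "claw": 0}, {"tx": -84, "ty": 0, "tz": 0, "ax": 0, "ay": 0, "az": 0, "claw": 0}, {"tx": -98, "ty": 0, "tz": 0, "ax": 0, "ay": 0, "az": 0, "claw": 0}, {"tx": -114, "ty": 0, "tz": 0, "ax": 0, "ay": 0, "az": 0, "claw": 0}, {"tx": -125, "ty": 0, "tz": 0, "ax": 0, "ay": 0, "az": 0, "claw": 0}]'

```text
time_s: 12.1
tcp_pos: [0.5306, 0.0907, 0.2119]
ee_rot: [[-0.029, -0.999, 0.026], [-0.765, 0.039, 0.642], [-0.643, -0.001, -0.766]]
wrist_force: [0.3, -0.1, -1.0]
gripper_width: 0.178
gripper_force: 30.0
```

```bash
python3 st.py
```

```text
12.1 tip rel [-34.9  -0.5  -0.7] F tool [ 0.66 -0.33  0.71] M tool [0.077 1.519 0.009] w 0.1778480319964017 [0.5306 0.0907 0.2119]
```

The rod is fully out. Now the presenting pose over the dish.

```bash
python3 - <<'E'
from h import *
R=toolR(0,0);p=np.array([.6566,.043,.11])-R@[.161,0,-.019]
print(p);go(p+[0,0,.1],R)
E
```

```text
[0.6566 0.204  0.091 ]
t [ -77.  -121.5   92.1] a [-0.0149  0.6982 -0.0375] rows 4.094916352516142 5.596336906431567
```

>>> servo_tool --deltas '[{"tx": -30, "ty": -10, "tz": 10, "ax": 0, "ay": 0.08, "az": 0, "claw": 0}, {"tx": -50, "ty": -35, "tz": 25, "ax": 0, "ay": 0.2, "az": 0, "claw": 0}, {"tx": -65, "ty": -60, "tz": 45, "ax": 0, "ay": 0.32, "az": -0.01, "claw": 0}, {"tx": -77, "ty": -85, "tz": 65, "ax": -0.005, "ay": 0.44, "az": -0.02, "claw": 0}, {"tx": -77, "ty": -105, "tz": 80, "ax": -0.01, "ay": 0.55, "az": -0.03, "claw": 0}, {"tx": -77, "ty": -121.5, "tz": 92, "ax": -0.015, "ay": 0.65, "az": -0.0375, "claw": 0}, {"tx": -77, "ty": -121.5, "tz": 92, "ax": -0.015, "ay": 0.698, "az": -0.0375, "claw": 0}, {"tx": -77, "ty": -121.5, "tz": 92, "ax": -0.015, "ay": 0.698, "az": -0.0375, "claw": 0}, {"tx": -77, "ty": -121.5, "tz": 92, "ax": -0.015, "ay": 0.698, "az": -0.0375, "claw": 0}, {"tx": -77, "ty": -121.5, "tz": 92, "ax": -0.015, "ay": 0.698, "az": -0.0375, "claw": 0}]'

```text
time_s: 12.93
tcp_pos: [0.6564, 0.2021, 0.1901]
ee_rot: [[-0.002, -1.0, -0.001], [-1.0, 0.002, 0.002], [-0.002, 0.001, -1.0]]
wrist_force: [0.1, -0.5, -0.6]
gripper_width: 0.179
gripper_force: 30.0
```

```bash
python3 - <<'E'
from h import *
s=sense();print(s['time_s'],s['tcp_pos'],s['joints'],s['wrist_force']);go([.6566,.204,.091],toolR(0,0))
TT=T('wrist');snap('wrist','w5.png')
for l in ['drip_dish','gauge_rod']:
    for r in recognise(l,'wrist')[:2]:
        p=TT[1]@np.append(r['xyz'],1); print(l,round(r['confidence'],2),p[:3],proj('wrist',p[:3],TT).round())
E
```

```text
12.9333 [0.6564 0.2021 0.1901] [ 30.5129  29.2992   7.5465  -0.1249 -68.2359 -30.5604] [ 0.1013 -0.504  -0.5695]
t [-1.7 -0.2 99.1] a [ 0.0009  0.0018 -0.0016] rows 2.3776832015618967 0.020897191811637947
drip_dish 0.81 [0.6641 0.056  0.014 ] [310.  19.]
gauge_rod 0.86 [0.6597 0.1517 0.212 ] [310. 163.]
```

View pics/w5.png

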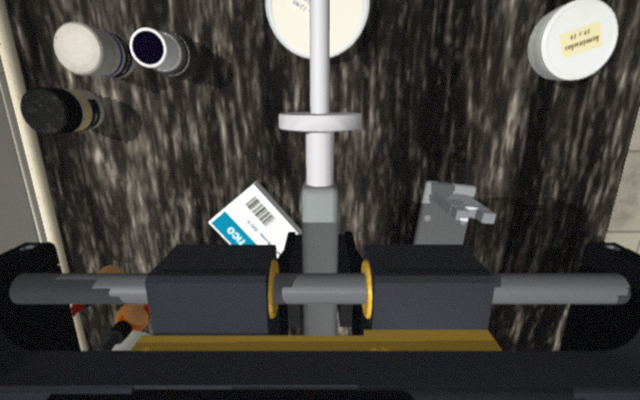

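The view shows the rod straight in the hand at column 320, pointing over the white open dish at (317,10). The tin is at (575,40) and the tissue box at (255,215), both clear. I'll lower and settle.

>>> servo_tool --deltas '[{"tx": -1, "ty": 0, "tz": 20, "ax": 0, "ay": 0, "az": 0, "claw": 0}, {"tx": -1, "ty": 0, "tz": 40, "ax": 0, "ay": 0, "az": 0, "claw": 0}, {"tx": -1, "ty": 0, "tz": 60, "ax": 0, "ay": 0, "az": 0, "claw": 0}, {"tx": -1, "ty": 0, "tz": 78, "ax": 0, "ay": 0, "az": 0, "claw": 0}, {"tx": -1, "ty": 0, "tz": 88, "ax": 0, "ay": 0, "az": 0, "claw": 0}, {"tx": -1, "ty": 0, "tz": 92, "ax": 0, "ay": 0, "az": 0, "claw": 0}, {"tx": -1, "ty": 0, "tz": 92, "ax": 0, "ay": 0, "az": 0, "claw": 0}, {"tx": -1, "ty": 0, "tz": 92, "ax": 0, "ay": 0, "az": 0, "claw": 0}, {"tx": -1, "ty": 0, "tz": 92, "ax": 0, "ay": 0, "az": 0, "claw": 0}, {"tx": -1, "ty": 0, "tz": 92, "ax": 0, "ay": 0, "az": 0, "claw": 0}, {"tx": -1, "ty": 0, "tz": 92, "ax": 0, "ay": 0, "az": 0, "claw": 0}, {"tx": -1, "ty": 0, "tz": 92, "ax": 0, "ay": 0, "az": 0, "claw": 0}]'

```text
time_s: 14.08
tcp_pos: [0.6567, 0.2035, 0.098]
ee_rot: [[-0.001, -1.0, -0.001], [-1.0, 0.001, 0.0], [-0.0, 0.001, -1.0]]
wrist_force: [0.0, 0.1, -1.5]
gripper_width: 0.181
gripper_force: 30.0
```

```bash
python3 - <<'E'
from h import *
s=sense();R=np.array(s['ee_rot']);print(s['time_s'],s['tcp_pos'],np.array(s['tcp_pos'])+R@[.161,0,-.019],R[:,2],s['joint_velocities'],s['gripper_force'],s['gripper_width'])
print(finish_job())
E
```

```text
14.0833 [0.6567 0.2035 0.098 ] [0.6566 0.0425 0.1169] [-0.0006  0.0005 -1.    ] [ 0.0128  0.1369 -0.2271 -0.0091  0.1117 -0.1155] 29.996833987534046 0.1810776198685134
the job is handed in; nothing more can be done
None
```

The job is handed in at 14.1 s, with no verdict reported back: the rod went in until the collar stopped (about 10 N), was drawn right out, and is held still and level, notched side up, its tip about 117 mm above the worktop over the drip dish's centre.

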